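# Open the folding chessboard

### The arm

A 6-joint arm with a two-finger parallel gripper is mounted at the origin on the work surface. World frame = base frame: x ahead of the robot, y to its left, z up, the work surface at z = 0. Lengths are in m, angles in rad, forces in N, time in s.
With the tool pointing down it reaches from about 0.375 to 0.975 m from the base axis. Payload 3.8 kg.
Tool frame: the origin (TCP) lies on the centre line of the jaws, within the pads' length; the fingertips stand 14 mm ahead of it and the grasp point (between the pads) lies 5 mm behind it; z points along the fingers, y is the line along which they close (so a half turn about z gives the same grasp; the last joint's range is limited). The gripper opens to 85 mm and grips with 20 to 120 N. Pads are 22 mm wide; open, the fingers measure 114 mm over their backs; the gripper's body (76 mm by 85 mm) begins 54 mm behind the grasp point. The pads swing forward as they close: fully open they stand 13 mm farther back than shut.
Start: joints at [1.154, 0.264, 1.604, -0, 1.274, -0.037], TCP at [0.25, 0.627, 0.245] pointing down, gripper open.
Joint ranges: [-2.63, 2.63], [-0.94, 2.18], [0.31, 2.57], [-1.31, 4.45], [0, 2.66], [-2.55, 2.55]. Speed limits (rad/s): [2.57, 2.57, 3.14, 3.14, 3.14, 3.14].

### API

Orientations are given as a rotation vector (axis times angle).
In Python, from workcell import bot, eyes, spot_in gives the robot as it stands.
- The arm moves only by the tool carry_out, never from a script. Its argument "series" is text: rows parted by semicolons, each of 4 numbers parted by spaces: the shift along the world's x, y, z in m, then the turn about the world's z in degrees. In form: tx ty tz roll; .... A call has 1 to 20 rows; each row shifts and turns the commanded pose from where the row before left it; what a row does not reach is not made up. A row lasts 1/8 s, in which the tool goes at most 62.5 mm and 10.7 degrees, less where a joint would pass 70% of its speed; a pose out of reach is approached as far as the arm can. A call is refused whole if a number of a shift passes 0.0625 or a number of a turn 10.7, either way. A call with a gripper value outside its range is refused whole. "jaw" is the gripper command: -1 is shut, 1 is fully open, values between are in proportion, set as the call begins (left out, the last holds). The fingers move at their own pace and stop on an object; "grip_force" is the grip in N (left out, the last holds). Time passes only in rows, so rows that do not move let the fingers close. It gives the time, the measured TCP pose, the force, the opening and the grip force at its end, in the units of the state.
- bot.read_state(): the state, without advancing time (a new reading comes with each control period).
- eyes.read_camera(name): name is "scene" or "side" or "wrist"; returns (picture, depth): 420x560x3 uint8, blue, green, red; 420x560 float32, m along the optical axis (not along the pixel's ray), 0 where there is no reading.
- eyes.get_calibration(name): a dict with "K" (3x3 intrinsics, pixels), "position" and "rotation" of the camera in the world; the wrist camera has in their place "T_tool_cam" (4x4, takes a point from camera to tool coordinates, whose origin is the TCP and whose axes are the flange's). Camera axes: x right, y down, z forward; pixel columns grow to the right and rows downward; lengths in m; the calibration is good to about 2 mm. A picture is of the moment at which its call begins: read the wrist's pose just before it. get_calibration takes no time and is no camera call.
- bot.finish_job(): hands the job in; it is judged then, once.
Trained networks look in the newest picture that a camera, given by its name, has taken for a name from the list of things; names that differ only in an ending like _2 or _b are one class to them, and where a whole thing is asked for, a point or a joint stands for the part that bears it (a point fixed in the world has none). Each returns a list of dicts, best first, with "score" (0 to 1); they miss things now and then, are a little off and sometimes report something else, mostly with a low value. They report only what shows in the picture. A call takes as long as a camera call. They do not tell look-alikes from the thing itself.
- spot_in(camera, target): "rect" ([centre column, centre row, width, height] in pixels, round what is visible of it).
The state is a dict: "time": time; "q": joint angles; "joint_vel": joint speeds; "joint_torque": joint torques, N m; "tool_pos": TCP position; "tcp_rot": TCP orientation; "wrist_force": force on the tool from outside, world axes, zero at the start; "torque": the same for the moment, N m; "width": opening from 0.0 (shut) to 1.0 (fully open); "grip_force": force on a finger pad.
Only numpy, scipy, OpenCV 4.12 (cv2) and the standard library are available. Lean on these libraries where they do the work, as an engineer would, in place of code of your own. Each camera call takes 0.05 s, during which the arm holds its last target. There are 200 camera calls.

### The job

The folding chessboard has been left half shut, and the coaster is lying where its other half has to go. Push the coaster out of the way with the fingertips, keeping it flat on the table, and flip the board's raised leaf gently over its spine and press it down until it lies flat on the other side. Only touch and push, without pinching the leaf or lifting the coaster, do not press hard or let the leaf slam, and leave the chessmen, tin and tea glass where they stand.

Things in the scene. Friction and masses are not known exactly. Their poses are not given: they have to be found in the camera images.
- board: Lower half of a folding wooden chessboard with 30 mm squares, fixed on the table on thin pads. Origin on the table surface under the middle of the spine; x runs along the spine, z is up. The half covers x = -124 to 124 mm, y = -122 to -2 mm and its playing face is 12 mm above the table. The open leaf will cover x = -124 to 124 mm, y = 2 to 122 mm of this frame, down to the table.
- spine (a point): Hinge axis at the middle of the spine, 12 mm above the table; the axis runs along the board's x.
- leaf (a joint): Angle of the hinged leaf in rad: 0 folded shut on the lower half, pi/2 upright, pi (its stop) lying flat open on the board's +y side. It starts raised between 0.6 and 1.05. The brass hinges are stiff: the leaf stays at any angle where it is left and never falls by itself; moving it takes about 0.5 to 3 N at its free edge, in either direction.
- leaf_edge (a point): Middle of the leaf's free long edge, on its playing face, 122 mm from the hinge axis (the plane of the playing face passes through the hinge axis). The leaf is a chequered wooden board 248 x 120 x 8 mm with a 2 mm green backing on its outside, set back 6 mm from the edges; its playing face looks down towards the lower half at the start and up when open. Fingers touching the playing board and the backing at the same time count as pinching.
- coaster: Loose round ceramic coaster, blue with a thin white ring, 90 mm across, 10 mm thick, about 130 g; origin at the centre of its underside. It starts flat on the table on the board's +y side, centre 90 to 125 mm from the spine and within 35 mm of its middle. The table is free beyond it, on the board's +y side, for the coaster's centre to go to at least 240 mm from the spine.
- knight: Loose maple knight, 24 mm foot, 50 mm tall, origin under its foot; about 165 mm from the spine's middle off one end of the board.
- queen: Loose black plastic queen, 25 mm foot, 66 mm tall, origin under its foot; off the other end of the board.
- tin: Loose round steel tin with a twist cap, 73 mm across, 47 mm tall, origin under its middle; out at the left side of the table.
- tea_glass: Loose tea glass in a brass holder, 68 mm across, 97 mm tall, with a handle reaching 61 mm from its axis, origin under its middle; out at the left side of the table.
Not all that is in view belongs to the job. There is more than one size of the coaster; the job needs the middle-sized.

How it is judged:
At the end, for the whole second after the job is handed in: The leaf lies open within 0.04 rad of flat (joint above 3.10) and still, and the coaster rests flat on the table (within 3 mm of its surface, tilt under 0.05 rad), clear of the leaf (value of joint leaf above 3.1 rad and velocity of joint leaf below 0.05 rad/s and height (world z) of coaster between -0.003 and 0.003 m and angle between coaster's own z axis and vertical below 0.05 rad and linear speed of coaster below 0.01 m/s); the robot touches nothing.
It fails at once if the coaster is lifted or tipped up (centre more than 10 mm off the table or tilt over 0.25 rad) (height (world z) of coaster above 0.01 m or angle between coaster's own z axis and vertical above 0.25 rad).
It fails at once if the leaf is pinched: fingers on its playing board and its backing at once (contact force between the fingers and leaf_c0 above 0.3 N and contact force between the fingers and leaf_c1 above 0.3 N).
It fails at once if the leaf is slammed (faster than 4 rad/s) (velocity of joint leaf above 4 rad/s or velocity of joint leaf below -4 rad/s).
It fails at once if the leaf is pressed harder than 40 N (contact force between anything else and leaf_c0 above 40 N).
It fails at once if a chessman, the tin or the tea glass is moved more than 20 mm or tipped (distance of any of knight, queen, tin, tea_glass from where it was at the start of the episode above 0.02 m or angle between any of knight, queen, tin, tea_glass's own z axis and vertical above 0.3 rad).
It also fails if it takes over 61 s, if anything falls off the work surface, if the arm or the gripper's body presses on something with over 40 N, if the wrist force passes 120 N, or if a joint passes its speed limit or range.

## Working session

There is one attempt and no reset: what is moved stays moved. The work goes in short steps, Python scripts to look and compute and a tool call to move; the robot and the scene stay as the last step left them, time stands still between calls to the robot, and variables do not carry over. Pictures are saved under pics/ and viewed, at most 10 in all, crops included, and the job is handed in when it is done.

Besides the shell and the picture viewer there is one more tool, called after "Emit:" as name(argument=value, ...) on one line, values as JSON. carry_out: Moves the arm, as the interface text tells. Its arguments: {"type":"object","properties":{"series":{"type":"string"},"jaw":{"type":"number"},"grip_force":{"type":"number"}},"required":["series"]}

```bash
mkdir -p pics
cat > h.py <<'E'
import numpy as np, cv2
from workcell import bot, eyes, spot_in
def w(cam,u,v,z=None,d=None):
    c=eyes.get_calibration(cam);K=np.array(c["K"]);R=np.array(c["rotation"]);p=np.array(c["position"])
    if R.shape!=(3,3): R=cv2.Rodrigues(R)[0]
    r=R@np.linalg.solve(K,np.array([u,v,1.]))
    return p+r*(d if d is not None else (z-p[2])/r[2])
E
python3 - <<'E'
from h import *
for c in ["scene","side"]:
    im,d=eyes.read_camera(c);cv2.imwrite(f"pics/{c}0.png",im);np.save(f"pics/{c}0d.npy",d)
    cal=eyes.get_calibration(c);print(c,cal["position"],np.round(cal["rotation"],3).tolist())
    for t in ["board","leaf","coaster","knight","queen","tin","tea_glass"]:
        for r in spot_in(c,t)[:3]:
            u,v,_,_=r["rect"];dd=d[int(v),int(u)]
            print(t,round(r["score"],2),np.round(r["rect"]),np.round(w(c,u,v,d=dd),3))
s=bot.read_state();print(s["time"],s["tool_pos"],s["tcp_rot"],s["width"])
E
```

```text
scene [ 0.91207317 -0.56139691  0.57229253] [-2.139, -0.489, 0.267]
board 0.93 [213. 299. 164.  91.] [ 0.568 -0.104  0.012]
leaf 0.71 [209. 269. 163.  30.] [ 0.585 -0.126  0.101]
coaster 0.73 [348. 223.  58.  33.] [0.702 0.195 0.014]
coaster 0.57 [227. 199.  34.  18.] [0.432 0.173 0.01 ]
knight 0.88 [315. 286.  20.  27.] [ 0.714 -0.012  0.024]
queen 0.64 [131. 263.  18.  35.] [ 0.4   -0.105  0.029]
queen 0.4 [316. 287.  16.  27.] [ 0.715 -0.013  0.021]
tin 0.89 [348. 168.  26.  29.] [0.64  0.367 0.04 ]
tea_glass 0.55 [294. 145.  35.  46.] [0.499 0.38  0.063]
side [0.30136658 0.56692134 0.70099587] [-0.714, 2.751, -0.927]
board 0.77 [314. 137. 112.  77.] [ 0.561 -0.08   0.06 ]
leaf 0.76 [314. 135. 108.  67.] [ 0.562 -0.082  0.062]
coaster 0.94 [313. 263.  31.  29.] [0.428 0.188 0.008]
coaster 0.85 [281. 200.  41.  35.] [0.556 0.083 0.009]
coaster 0.83 [196. 213.  61.  47.] [0.694 0.202 0.013]
knight 0.75 [240. 147.   9.  20.] [0.711 0.001 0.026]
queen 0.68 [317. 137. 117.  78.] [ 0.554 -0.082  0.062]
tin 0.63 [157. 302.  46.  44.] [0.622 0.408 0.046]
tin 0.37 [219. 340.  52.  62.] [0.483 0.418 0.076]
0.8 [0.25023425 0.62689882 0.24534812] [5.92939625e-01 3.08512799e+00 9.41152455e-05] 1.0017815256684972
```

View pics/scene0.png

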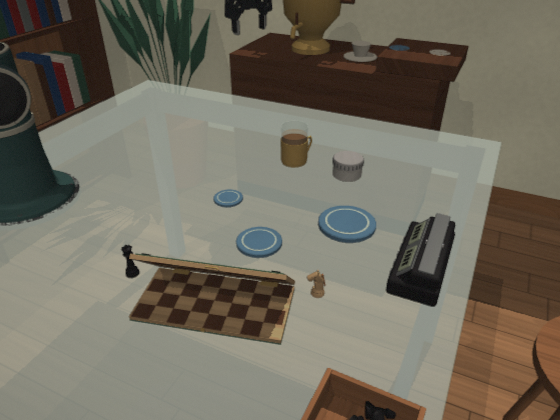

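View pics/side0.png

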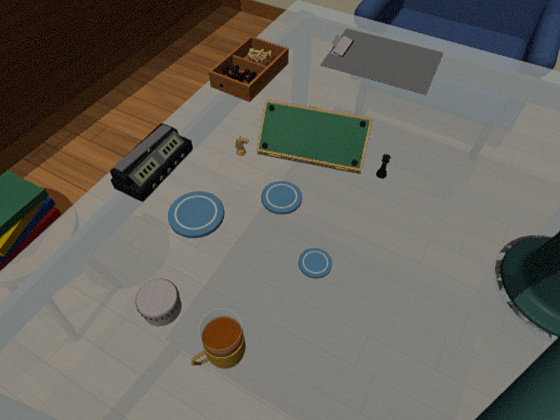

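Coaster candidates, scene/side pixels: large (348,223)/(196,213), middle (259,241)/(281,198), small (227,198)/(313,263). I choose the middle one, which lies directly beside the spine. Next I check it in one crop and fit the board.

Run:
```python
from h import *
im=cv2.imread("pics/scene0.png");cv2.imwrite("pics/crop.png",cv2.resize(im[215:350,110:310],None,fx=4,fy=4,interpolation=cv2.INTER_CUBIC))
# coasters: blue mask components
for cam in ["scene","side"]:
    im=cv2.imread(f"pics/{cam}0.png");h=cv2.cvtColor(im,cv2.COLOR_BGR2HSV)
    m=cv2.inRange(h,(98,90,60),(118,255,255));m=cv2.morphologyEx(m,cv2.MORPH_CLOSE,np.ones((5,5)))
    n,l,s,ce=cv2.connectedComponentsWithStats(m)
    for i in range(1,n):
        if s[i,4]>200 and s[i,0]>60 and 150<ce[i][1]<300:
            ys,xs=np.nonzero(l==i);P=np.array([w(cam,x,y,z=.009) for x,y in zip(xs,ys)])[:,:2]
            hull=cv2.convexHull(P.astype(np.float32));(c,r)=cv2.minEnclosingCircle(hull);print(cam,ce[i].round(),np.round(c,3),round(r,3))
    # green leaf backing plane
    d=np.load(f"pics/{cam}0d.npy")
    if cam=="side":
        m=cv2.inRange(h,(55,80,30),(90,255,255));m[:, :230]=0;m[:,400:]=0;m[200:]=0
        ys,xs=np.nonzero(m*(d>0));P=np.array([w(cam,x,y,d=d[y,x]) for x,y in zip(xs,ys)])
        c=np.median(P,0);u,sv,vt=np.linalg.svd(P-c,full_matrices=False);n=vt[2]*np.sign(vt[2][2])
        print("leaf plane",c,n,"tilt from vertical",np.arccos(n[2]),"dir yaw",np.arctan2(n[1],n[0]),sv)
        P=P[abs((P-c)@n)<.004];h_=np.cross([0,0,1],n);h_/=np.linalg.norm(h_);up=np.cross(n,h_)
        a=(P-c)@h_;b=(P-c)@up;print(np.percentile(a,[1,99]),np.percentile(b,[1,99]),h_,up)
        for k in (1,99):print(c+up*np.percentile(b,k)+h_*np.mean(np.percentile(a,[1,99])))
```

```text
scene [228. 198.] [0.429 0.179] 0.032
scene [347. 223.] [0.698 0.202] 0.062
scene [259. 241.] [0.563 0.071] 0.046Traceback (most recent call last):
  File "<stdin>", line 10, in <module>
  File "h.py", line 4, in w
    c=eyes.get_calibration(cam);K=np.array(c["K"]);R=np.array(c["rotation"]);p=np.array(c["position"])
ValueError: time passes only in moves, steps and waits
```

View pics/crop.png

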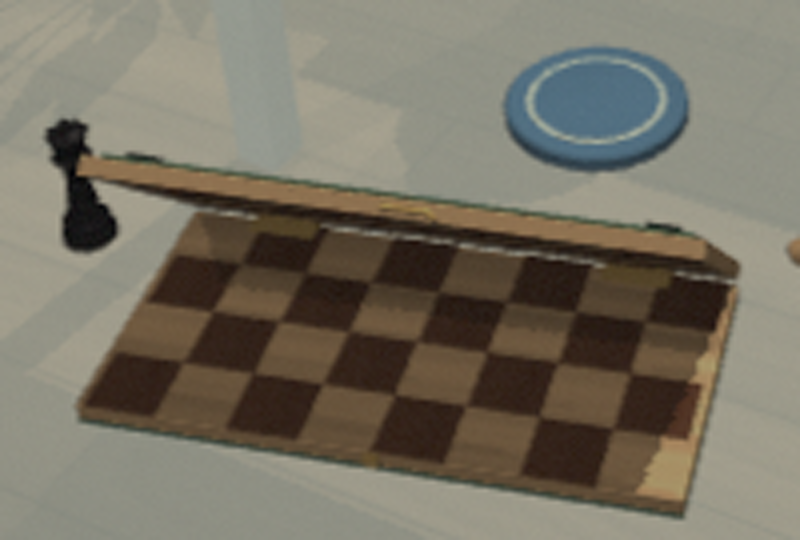

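The crop confirms the 90 mm coaster, at crop (597,105). The board's face corners are near crop (80,405), (685,500), (738,285) and (195,212). Next I fit the board pose and leaf plane.

```bash
cat > h.py <<'E'
import numpy as np, cv2
from workcell import bot, eyes, spot_in
_c={}
def w(cam,u,v,z=None,d=None):
    if cam not in _c:
        c=eyes.get_calibration(cam);_c[cam]=(np.linalg.inv(np.array(c["K"])),cv2.Rodrigues(np.array(c["rotation"]))[0],np.array(c["position"]))
    Ki,R,p=_c[cam];r=R@Ki@np.array([u,v,1.])
    return p+r*(d if d is not None else (z-p[2])/r[2])
E
python3 - <<'E'
from h import *
C=np.array([w("scene",110+a/4-.4,215+b/4-.4,z=.012)[:2] for a,b in [(80,405),(685,500),(738,287),(195,212)]]);print("corners",C.round(3).tolist())
M=np.array([[-.124,-.122],[.124,-.122],[.124,-.002],[-.124,-.002]])
A,B=M-M.mean(0),C-C.mean(0);H=A.T@B;th=np.arctan2(H[0,1]-H[1,0],H[0,0]+H[1,1]);R=np.array([[np.cos(th),-np.sin(th)],[np.sin(th),np.cos(th)]])
t=C.mean(0)-R@M.mean(0);print("board yaw deg",np.degrees(th),"origin",t,"res",(M@R.T+t-C).round(4).tolist())
im=cv2.imread("pics/side0.png");h=cv2.cvtColor(im,cv2.COLOR_BGR2HSV);d=np.load("pics/side0d.npy")
m=cv2.inRange(h,(98,90,60),(118,255,255));m=cv2.morphologyEx(m,cv2.MORPH_CLOSE,np.ones((5,5)))
n,l,s,ce=cv2.connectedComponentsWithStats(m)
for i in range(1,n):
    if 300<s[i,4]<5000 and 150<ce[i][1]<300:
        ys,xs=np.nonzero(l==i);P=np.array([w("side",x,y,z=.009) for x,y in zip(xs,ys)])[:,:2]
        c,r=cv2.minEnclosingCircle(P.astype(np.float32));print("coaster",np.round(c,3),round(r,3),"board frame",((np.array(c)-t)@R).round(3))
m=cv2.inRange(h,(55,80,30),(90,255,255));m[:,:230]=0;m[:,400:]=0;m[200:]=0
ys,xs=np.nonzero((m>0)&(d>0));P=np.array([w("side",x,y,d=d[y,x]) for x,y in zip(xs,ys)])
c=np.median(P,0);P=P[np.linalg.norm(P-c,axis=1)<.2];c=P.mean(0);vt=np.linalg.svd(P-c,full_matrices=False)[2];n=vt[2]*np.sign(vt[2][2])
print("leaf plane",c.round(3),n.round(3),"angle",np.arccos(n[2]),len(P),(np.abs((P-c)@n)).mean())
Q=np.c_[(P[:,:2]-t)@R,P[:,2]]
print("board-frame pct",np.percentile(Q,[1,50,99],axis=0).round(3).tolist())
for nme,p in dict(knight=(.713,-.006),queen=(.4,-.105)).items():print(nme,((np.array(p)-t)@R).round(3))
E
```

```text
corners [[0.468, -0.193], [0.707, -0.132], [0.678, -0.018], [0.437, -0.079]]
board yaw deg 14.321679174710681 origin [ 0.55703211 -0.04561096] res [[-0.0009, -0.0013], [0.0006, -0.0008], [0.0001, 0.0014], [0.0002, 0.0007]]
coaster [0.562 0.074] 0.045 board frame [0.034 0.115]
coaster [0.697 0.202] 0.06 board frame [0.197 0.205]
coaster [0.426 0.185] 0.033 board frame [-0.07   0.256]
leaf plane [ 0.565 -0.082  0.064] [-0.179  0.7    0.692] angle 0.8071956684357481 4672 0.001324035424662758
board-frame pct [[-0.114, -0.073, 0.027], [-0.003, -0.037, 0.064], [0.114, -0.001, 0.101]]
knight [ 0.161 -0.   ]
queen [-0.167 -0.019]
```

Emit:
carry_out(series="0.0236 -0.0446 0 -3.86;0.0236 -0.0446 0 -3.86;0.0236 -0.0446 0 -3.86;0.0236 -0.0446 0 -3.86;0.0236 -0.0446 0 -3.86;0.0236 -0.0446 0 -3.86;0.0236 -0.0446 0 -3.86;0.0236 -0.0446 0 -3.86;0.0236 -0.0446 0 -3.86;0.0236 -0.0446 0 -3.86;0.0236 -0.0446 0 -3.86;0.0236 -0.0446 0 -3.86;0.0236 -0.0446 0 -3.86;0.0236 -0.0446 0 -3.86;0 0 0 0;0 0 0 0", jaw=-0.4)

```text
time: 2.8
tool_pos: [0.5804, 0.0025, 0.2451]
tcp_rot: [-1.93, -2.478, -0.0]
wrist_force: [0.4, 0.4, -0.3]
width: 0.298
grip_force: 0.0
```

Emit:
carry_out(series="0 0 -0.035 0;0 0 -0.035 0;0 0 -0.035 0;0 0 -0.035 0;0 0 -0.035 0;0 0 -0.035 0;0 0 0 0;0 0 0 0")

```text
time: 3.8
tool_pos: [0.5813, 0.0033, 0.0365]
tcp_rot: [1.928, 2.479, 0.001]
wrist_force: [-1.1, 0.0, 0.2]
width: 0.299
grip_force: 0.0
```

Run:
```python
from h import *
im,d=eyes.read_camera("scene");im2,d2=eyes.read_camera("side")
a=cv2.resize(im[140:310,140:340],None,fx=2.9,fy=2.9,interpolation=cv2.INTER_CUBIC)[:, :400*580//580]
b=cv2.resize(im2[90:260,220:360],None,fx=2.9,fy=2.9,interpolation=cv2.INTER_CUBIC)
cv2.imwrite("pics/a1.png",np.hstack([a[:,:393],b[:,:400]]))
s=bot.read_state();print(s["tool_pos"],s["wrist_force"])
```

```text
[0.58235115 0.00291996 0.03750966] [-0.26274486  0.1676606  -0.11507894]
```

View pics/a1.png

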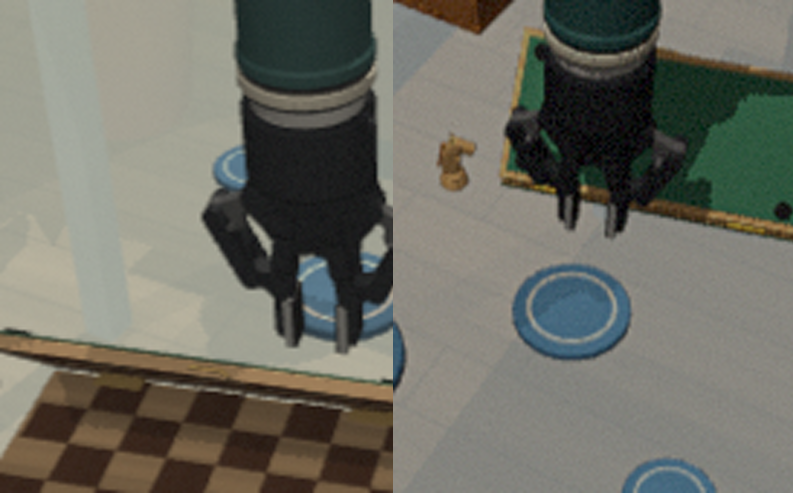

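The fingertips, at crop (592,228) in the side view, stand free between the spine and the coaster. Next I feel for the table.

Emit:
carry_out(series="0 0 -0.007 0;0 0 -0.007 0;0 0 -0.002 0;0 0 -0.001 0;0 0 -0.001 0;0 0 0 0;0 0 0 0")

```text
time: 4.78
tool_pos: [0.5808, 0.0024, 0.0174]
tcp_rot: [1.93, 2.479, 0.0]
wrist_force: [-0.2, -0.2, -0.2]
width: 0.304
grip_force: 0.0
```

Emit:
carry_out(series="0 0 -0.001 0;0 0 0 0;0 0 -0.001 0;0 0 0 0;0 0 0 0")

```text
time: 5.4
tool_pos: [0.5806, 0.0025, 0.0153]
tcp_rot: [1.93, 2.479, -0.0]
wrist_force: [-0.6, 0.4, -0.7]
width: 0.303
grip_force: 0.0
```

Emit:
carry_out(series="0 0 -0.001 0;0 0 0 0;0 0 -0.001 0;0 0 0 0;0 0 0 0")

```text
time: 6.02
tool_pos: [0.5807, 0.0025, 0.0139]
tcp_rot: [-1.93, -2.479, 0.0]
wrist_force: [-2.4, 0.6, 5.1]
width: 0.305
grip_force: 2.7
```

Emit:
carry_out(series="0 0 0.0035 0;0 0 0 0;-0.0017 0.0068 0 0;-0.0017 0.0068 0 0;-0.0017 0.0068 0 0;-0.0017 0.0068 0 0;-0.0017 0.0068 0 0;-0.0017 0.0068 0 0;-0.0017 0.0068 0 0;-0.0017 0.0068 0 0;-0.0017 0.0068 0 0;-0.0017 0.0068 0 0;-0.0017 0.0068 0 0;-0.0017 0.0068 0 0;-0.0017 0.0068 0 0;-0.0017 0.0068 0 0;-0.0017 0.0068 0 0;-0.0017 0.0068 0 0;0 0 0 0;0 0 0 0")

```text
time: 8.52
tool_pos: [0.5535, 0.1114, 0.0168]
tcp_rot: [1.93, 2.479, 0.0]
wrist_force: [-0.3, 0.1, -0.4]
width: 0.303
grip_force: 0.0
```

```bash
cat >> h.py <<'E'
th=np.radians(14.32);R=np.array([[np.cos(th),-np.sin(th)],[np.sin(th),np.cos(th)]]);t=np.array([.557,-.0456])
def look(name):
    im,d=eyes.read_camera("side");s=bot.read_state()
    h=cv2.cvtColor(im,cv2.COLOR_BGR2HSV)
    m=cv2.inRange(h,(98,90,60),(118,255,255));m=cv2.morphologyEx(m,cv2.MORPH_CLOSE,np.ones((5,5)))
    n,l,st,ce=cv2.connectedComponentsWithStats(m)
    for i in range(1,n):
        if 300<st[i,4]<5000 and 120<ce[i][1]<330:
            ys,xs=np.nonzero(l==i);P=np.array([w("side",x,y,z=.009) for x,y in zip(xs,ys)])[:,:2]
            c,r=cv2.minEnclosingCircle(P.astype(np.float32));print("coaster",np.round(ce[i]),round(r,3),"board frame",((np.array(c)-t)@R).round(3))
    print("tool board",((s["tool_pos"][:2]-t)@R).round(4),s["tool_pos"].round(4),np.round(s["wrist_force"],1),s["time"])
    im2,_=eyes.read_camera("scene")
    a=cv2.resize(im[90:330,180:400],(400,436));b=cv2.resize(im2[140:360,100:300],(400,440))[:436]
    cv2.imwrite(f"pics/{name}.png",np.hstack([a,b]))
E
python3 -c "
from h import *
look('p1')"
```

```text
coaster [196. 214.] 0.06 board frame [0.196 0.205]
coaster [269. 232.] 0.046 board frame [0.033 0.209]
coaster [315. 263.] 0.032 board frame [-0.07   0.257]
tool board [0.0354 0.1528] [0.5535 0.1112 0.0168] [-0.2  0.6  0.2] 8.575
```

Coaster centre is now at board y of about 0.209, clear of the leaf's place. Next I back off, lift, and go over to the −y side of the leaf's edge.

Emit:
carry_out(series="0.0015 -0.0058 0 0;0 0 0 0;0 0 0.0366 0;0 0 0.0366 0;0 0 0.0366 0;0 0 0.0366 0;0 0 0.0366 0;0.0051 -0.0403 0 0;0.0051 -0.0403 0 0;0.0051 -0.0403 0 0;0.0051 -0.0403 0 0;0.0051 -0.0403 0 0;0.0051 -0.0403 0 0;0.0051 -0.0403 0 0;0 0 0 0;0 0 -0.0278 0;0 0 -0.0278 0;0 0 -0.0278 0;0 0 -0.0278 0;0 0 0 0")

```text
time: 11.12
tool_pos: [0.5881, -0.175, 0.0857]
tcp_rot: [-1.926, -2.474, 0.003]
wrist_force: [0.9, 0.0, 0.4]
width: 0.305
grip_force: 0.0
```

```bash
python3 -c "
from h import *
look('p2')"
```

```text
coaster [195. 214.] 0.06 board frame [0.198 0.205]
coaster [269. 232.] 0.045 board frame [0.034 0.21 ]
coaster [315. 263.] 0.032 board frame [-0.07   0.257]
tool board [-0.0006 -0.134 ] [ 0.5896 -0.1756  0.0876] [ 0.1 -0.6  0.5] 11.175
```

View pics/p2.png

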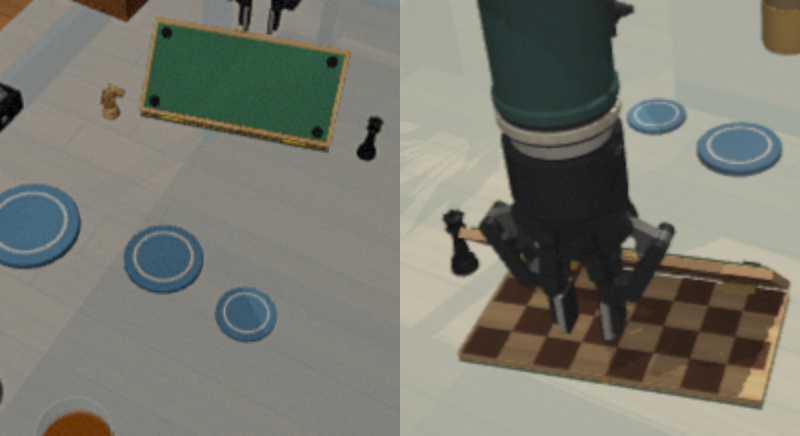

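Picture: fingertips at (565,330) and (610,335) stand over the lower half, in front of the leaf edge. Next I compute the arc rows.

Run:
```python
import numpy as np
L=.122
def p(th):
    if th<np.pi/2: return np.array([-L*np.cos(th)-.011, .012+L*np.sin(th)-.025+.014])
    r=.097; return np.array([-r*np.cos(th)-.011,.012+r*np.sin(th)+.014])
T=[.8]+list(np.linspace(.9,1.57,8))+list(np.linspace(1.67,3.14,17))
P=[np.array([-.134,.088])]+[p(x) for x in T]
c,s=np.cos(np.radians(14.32)),np.sin(np.radians(14.32))
q=np.zeros(3);
for th,a in zip(T,P[1:]):
    tgt=np.array([-s*(a[0]-P[0][0]),c*(a[0]-P[0][0]),a[1]-P[0][1]]);d=np.round(tgt-q,4);q+=d
    print(round(th,2),*d)
```

```text
0.8 -0.0094 0.0368 0.0005
0.9 -0.0023 0.0089 0.0081
1.0 -0.0023 0.0092 0.0068
1.09 -0.0025 0.0098 0.0058
1.19 -0.0026 0.0102 0.0049
1.28 -0.0028 0.0107 0.0039
1.38 -0.0028 0.011 0.0028
1.47 -0.0028 0.0112 0.0016
1.57 -0.0029 0.0113 0.0006
1.67 -0.0024 0.0094 -0.0005
1.76 -0.0022 0.0085 -0.0013
1.85 -0.0021 0.0084 -0.0021
1.95 -0.0021 0.0082 -0.0028
2.04 -0.002 0.0079 -0.0037
2.13 -0.0019 0.0075 -0.0043
2.22 -0.0019 0.0071 -0.0051
2.31 -0.0016 0.0066 -0.0057
2.41 -0.0016 0.0061 -0.0063
2.5 -0.0014 0.0055 -0.0069
2.59 -0.0012 0.0049 -0.0074
2.68 -0.0011 0.0042 -0.0078
2.77 -0.0009 0.0034 -0.0081
2.86 -0.0007 0.0028 -0.0085
2.96 -0.0005 0.002 -0.0086
3.05 -0.0003 0.0012 -0.0088
3.14 -0.0001 0.0004 -0.0089
```

Emit:
carry_out(series="-0.0024 0.0092 0.0002 0;-0.0024 0.0092 0.0001 0;-0.0023 0.0092 0.0001 0;-0.0023 0.0092 0.0001 0;-0.0023 0.0089 0.0081 0;-0.0023 0.0092 0.0068 0;-0.0025 0.0098 0.0058 0;-0.0026 0.0102 0.0049 0;-0.0028 0.0107 0.0039 0;-0.0028 0.011 0.0028 0;-0.0028 0.0112 0.0016 0;-0.0029 0.0113 0.0006 0;0 0 0 0;0 0 0 0")

```text
time: 12.98
tool_pos: [0.5601, -0.0572, 0.1234]
tcp_rot: [-1.929, -2.479, 0.0]
wrist_force: [-0.1, -0.6, -0.0]
width: 0.299
grip_force: 0.0
```

```bash
python3 -c "
from h import *
look('p3')"
```

```text
coaster [195. 214.] 0.06 board frame [0.197 0.205]
coaster [269. 232.] 0.045 board frame [0.034 0.21 ]
coaster [315. 263.] 0.032 board frame [-0.07   0.257]
tool board [ 0.0001 -0.0122] [ 0.5601 -0.0574  0.1234] [-0.3 -0.1 -0.3] 13.025
```

View pics/p3.png

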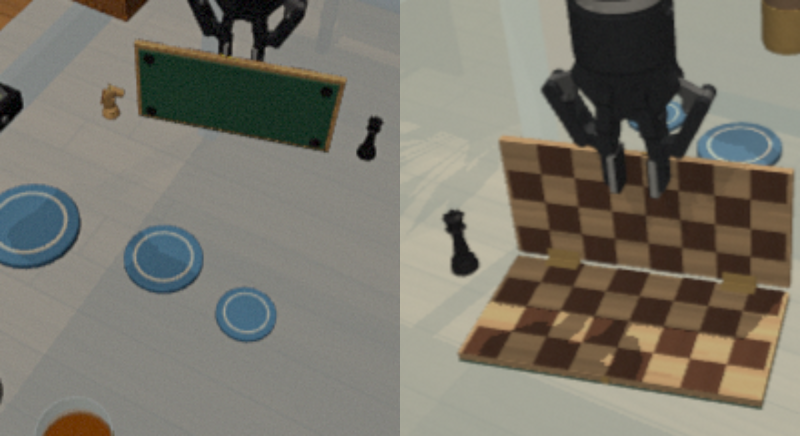

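The leaf is nearly upright, with the fingers on its playing face only, at (612,185) and (655,190). I carry on over the top.

Emit:
carry_out(series="-0.0024 0.0094 -0.0005 0;-0.0022 0.0085 -0.0013 0;-0.0021 0.0084 -0.0021 0;-0.0021 0.0082 -0.0028 0;-0.002 0.0079 -0.0037 0;-0.0019 0.0075 -0.0043 0;-0.0019 0.0071 -0.0051 0;-0.0016 0.0066 -0.0057 0;-0.0016 0.0061 -0.0063 0;-0.0014 0.0055 -0.0069 0;-0.0012 0.0049 -0.0074 0;-0.0011 0.0042 -0.0078 0;-0.0009 0.0034 -0.0081 0;-0.0007 0.0028 -0.0085 0;-0.0005 0.002 -0.0086 0;0 0 0 0;0 0 0 0")

```text
time: 15.2
tool_pos: [0.5365, 0.0349, 0.0443]
tcp_rot: [-1.93, -2.479, 0.001]
wrist_force: [-0.2, -0.4, 0.4]
width: 0.297
grip_force: 0.0
```

```bash
python3 -c "
from h import *
look('p4')"
```

```text
coaster [195. 214.] 0.06 board frame [0.197 0.205]
coaster [269. 232.] 0.045 board frame [0.034 0.21 ]
coaster [315. 263.] 0.033 board frame [-0.07   0.257]
tool board [0.0003 0.083 ] [0.5367 0.0349 0.0445] [0.1 0.  0.5] 15.25
```

View pics/p4.png

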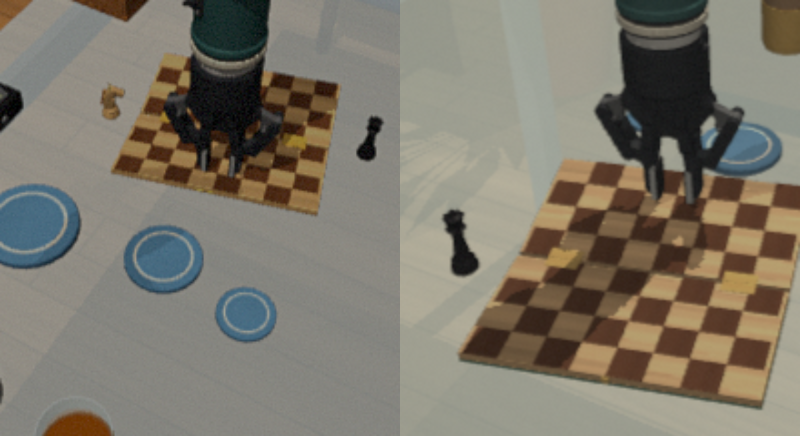

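The leaf is almost down. Next I press it gently onto its stop.

Emit:
carry_out(series="-0.0002 0.0008 -0.005 0;-0.0002 0.0008 -0.005 0;0 0 -0.004 0;0 0 -0.003 0;0 0 -0.001 0;0 0 0 0;0 0 0 0;0 0 0 0")

```text
time: 16.3
tool_pos: [0.5361, 0.0365, 0.0265]
tcp_rot: [-1.93, -2.479, 0.0]
wrist_force: [0.3, -0.5, -0.0]
width: 0.296
grip_force: 0.0
```

Emit:
carry_out(series="0 0 -0.001 0;0 0 0 0;0 0 0 0")

```text
time: 16.68
tool_pos: [0.5364, 0.0366, 0.0259]
tcp_rot: [1.93, 2.479, 0.0]
wrist_force: [-1.2, 0.4, 5.2]
width: 0.298
grip_force: 2.5
```

Emit:
carry_out(series="0 0 -0.001 0;0 0 0 0;0 0 0 0")

```text
time: 17.05
tool_pos: [0.5364, 0.0366, 0.0258]
tcp_rot: [-1.93, -2.479, 0.0]
wrist_force: [-3.8, 0.2, 12.1]
width: 0.3
grip_force: 6.1
```

That is firm contact at the stop (12 N with no further travel). I lift clear.

Emit:
carry_out(series="0 0 0.004 0;0 0 0.01 0;0 0 0.03 0;0 0 0.04 0;0 0 0.04 0;0 0 0.04 0;-0.02 0.02 0.02 0;-0.05 0.03 0 0;-0.05 0.03 0 0;-0.05 0.03 0 0;0 0 0 0;0 0 0 0")

```text
time: 18.55
tool_pos: [0.3667, 0.1467, 0.209]
tcp_rot: [1.928, 2.479, 0.002]
wrist_force: [0.1, -0.5, -0.1]
width: 0.297
grip_force: 0.0
```

Run:
```python
from h import *
look('p5')
im,d=eyes.read_camera("scene");K=np.array(eyes.get_calibration("scene")["K"])
u,v=np.meshgrid(np.arange(560),np.arange(420));Q=[]
P=np.array([np.r_[w("scene",x,y,d=d[y,x])] for y in range(150,340,2) for x in range(110,360,2) if d[y,x]>0])
B=np.c_[(P[:,:2]-t)@R,P[:,2]];m=(abs(B[:,0])<.11)&(B[:,1]>.02)&(B[:,1]<.112)&(B[:,2]<.04);b=B[m]
c=np.linalg.lstsq(np.c_[b[:,:2],np.ones(len(b))],b[:,2],rcond=None)[0];print("leaf slope",c.round(4),len(b))
```

```text
coaster [196. 214.] 0.06 board frame [0.196 0.205]
coaster [269. 232.] 0.045 board frame [0.034 0.21 ]
coaster [315. 263.] 0.033 board frame [-0.07   0.257]
tool board [-0.1364  0.2331] [0.3672 0.1465 0.209 ] [-0.2 -0.  -0.1] 18.6
leaf slope [-0.0013 -0.0002  0.0133] 920
```

View pics/p5.png

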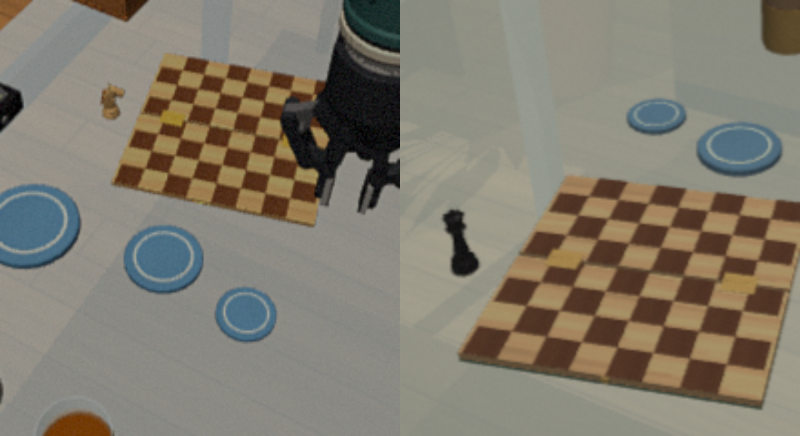

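The leaf lies flat (slope about 0), the coaster is flat and clear of it at (163,258), and the robot is touching nothing. I hand the job in.

```bash
python3 -c "
from h import *
print(bot.finish_job())"
```

```text
the job is handed in; nothing more can be done
None
```

I pushed the coaster clear, flipped the leaf and pressed it flat at its stop (12 N at most in the readings), and handed the job in at about 19 s; the hand-in returned no verdict.

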